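# Hold a brazed coupon in the shielding-gas box

### The arm

A 6-joint arm with a two-finger parallel gripper is mounted at the origin on the work surface. World frame = base frame: x ahead of the robot, y to its left, z up, the work surface at z = 0. Lengths are in m, angles in rad, forces in N, time in s.
With the tool pointing down it reaches from about 0.25 to 0.775 m from the base axis. Payload 8.9 kg.
Tool frame: the origin (TCP) lies between the finger pads; the fingertips stand 22 mm ahead of it and the grasp point (between the pads) lies 3 mm ahead of it; z points along the fingers, y is the line along which they close (so a half turn about z gives the same grasp; the last joint's range is limited). The gripper opens to 85 mm and grips with 20 to 120 N. Pads are 22 mm wide; open, the fingers measure 114 mm over their backs; the gripper's body (76 mm by 85 mm) begins 54 mm behind the grasp point. The pads swing forward as they close: fully open they stand 13 mm farther back than shut.
Start: joints at [-0.139, 0.291, -0.153, 1.127, 0, 1.431], TCP at [0.525, 0, 0.253] pointing down, gripper open.
Joint ranges: [-2.52, 2.52], [-0.91, 1.74], [-1.3, 1.37], [-1.96, 2.02], [-1.52, 1.47], [-3.14, 3.14]. Speed limits (rad/s): [2.22, 2.22, 2.79, 3.14, 3.14, 3.14].

### API

Orientations are given as a unit quaternion [w, x, y, z].
In Python, from plant import robot gives the robot as it stands.
- The arm moves only by the tool apply_moves, never from a script. Its argument "plan" is a list of rows, each a list of 7 numbers: the shift along the tool's x, y, z in m, then the turn, a rotation vector about the tool's x, y, z in degrees, then the finger opening in m, from 0 to 0.0854. In form: [[tx, ty, tz, rx, ry, rz, hand], ...]. A call has exactly 10 rows; each row shifts and turns the commanded pose from where the row before left it, along the tool's axes as they then stand; what a row does not reach is not made up. A row lasts 1/10 s, in which the tool goes at most 50 mm and 8.59 degrees, less where a joint would pass 70% of its speed; a pose out of reach is approached as far as the arm can. A call is refused whole if a number of a shift passes 0.05 or a number of a turn 8.59, either way. A call with a gripper value outside its range is refused whole. The fingers move at their own pace and stop on an object; "grip_force" is the grip in N (left out, the last holds). Time passes only in rows, so rows that do not move let the fingers close, or fill a call up. It gives the time, the measured TCP pose, the force, the opening and the grip force at its end, in the units of the state.
- robot.observe(): the state, without advancing time (a new reading comes with each control period).
- robot.capture(name): name is "scene" or "side" or "wrist"; returns a dict with "frame" (400x640x3 uint8, red, green, blue), "K" (3x3 intrinsics, pixels), "R" (3x3) and "t" (3): a world point X has camera coordinates R X + t; the wrist camera has in their place "tool_from_camera" (4x4, takes a point from camera to tool coordinates, whose origin is the TCP and whose axes are the flange's). Camera axes: x right, y down, z forward; pixel columns grow to the right and rows downward; lengths in m; the calibration is good to about 2 mm. A picture is of the moment at which its call begins: read the wrist's pose just before it. There is no depth.
- robot.hand_in(): hands the job in; it is judged then, once.
The state is a dict: "time": time; "q": joint angles; "joint_vel": joint speeds; "joint_torque": joint torques, N m; "position": TCP position; "eef_rot": TCP orientation; "contact_force": force on the tool from outside, world axes, zero at the start; "wrist_torque": the same for the moment, N m; "opening": finger opening in m; "finger_force": force on a finger pad.
Only numpy, scipy, OpenCV 4.12 (cv2) and the standard library are available. Lean on these libraries where they do the work, as an engineer would, in place of code of your own. Each camera call takes 0.05 s, during which the arm holds its last target. There are 200 camera calls.

### The job

First turn the ball valve's lever on the gas pipe to half open (45 degrees) and let go of it. Then take the copper coupon with the flat block holder out of the wooden rack, leaving the one with the round cross-bar handle where it is, lower its blade upright through the slot in the lid of the gas box until about 50 mm of the blade is inside, and finish while still holding it there in the gripper, at rest and not jammed hard against the slot.

Things in the scene. Friction and masses are not known exactly. Their poses are not given: they have to be found in the camera images.
- valve (a joint): Ball valve lever on the gas pipe beside the box, vertical axis. 0 rad = shut (lever square to the pipe, pointing along the box's -x), 1.571 = fully open (lever along the pipe, pointing along the box's +y, away from it); opens clockwise seen from above, starts nearly shut, stays where it is left (friction about 0.12 N m). Half open is 0.785.
- valve_axis (a point): Point on the valve's turning axis at the lever's mid-height, 100 mm above the table; fixed to the box, with the box's axes.
- valve_grip (a point): Centre of the black sleeve of the valve lever, 90 mm from the turning axis. The sleeve is 75 mm long (along the lever), 14 mm wide and 18 mm high, 91 to 109 mm above the table, with open space beneath it. This point turns with the lever: its own -x axis points outwards along the lever.
- slot (a point): Centre of the slot's mouth, on top of the fixed gas box (110 x, 150 y, 100 mm high). The slot is 8 mm (x) by 42 mm (y), 2 mm more than the blade each way, chamfered 2 mm, through a 10 mm lid; the space beneath is empty down to a floor 94 mm below the mouth. Axes: z up; the gas pipe leaves the box along +y, with the valve axis 170 mm from the slot.
- coupon_grip (a point): Centre of the wanted coupon's aluminium block holder: 16 thick (x), 40 wide (y), 34 mm high. Copper blade below it: 6 (x) by 40 (y), 100 mm long, 17 to 117 mm below this point; symmetric under a half turn about z; 0.2 to 0.4 kg. Stands upright in a pocket (8 x 44, 45 mm deep) of the fixed wooden rack (70 x 160, 60 mm high), this point 132 mm above the table.
- coupon_tip (a point): Middle of the lower end of the wanted coupon's blade, 117 mm below the centre of its block holder; same axes.
- tcoupon_grip (a point): Centre of the round cross-bar handle (18 mm diameter, 66 mm long along y) of the other coupon, which has the same blade and stands in the other pocket of the rack, 80 mm beside the wanted one (centre to centre, along the rack's y). Which pocket holds which changes. Leave it in place.
Things that resemble listed ones, but are neither listed nor needed, are in the scene too. What is shaped like the part that bears coupon_grip but green or purple is not meant.

How it is judged:
By the outcome, as a careful person would: the job done as asked, in the order asked, and still so for the second after the job is handed in, while the arm keeps its last pose, push and grip.
It also fails if it takes over 61 s, if anything falls off the work surface, if the arm or the gripper's body presses on something with over 40 N, if the wrist force passes 120 N, or if a joint passes its speed limit or range.

## Working session

There is one attempt and no reset: what is moved stays moved. The work goes in short steps, Python scripts to look and compute and a tool call to move; the robot and the scene stay as the last step left them, time stands still between calls to the robot, and variables do not carry over. Pictures are saved under pics/ and viewed, at most 10 in all, crops included, and the job is handed in when it is done.

Besides the shell and the picture viewer there is one more tool, called after "Call:" as name(argument=value, ...), one argument or row to a line, values as JSON. apply_moves: Moves the arm, as the interface text tells. Its arguments: {"type":"object","properties":{"plan":{"type":"array","items":{"type":"array","items":{"type":"number"}}},"grip_force":{"type":"number"}},"required":["plan"]}

```bash
mkdir -p pics; ls; python3 - <<'E'
from plant import robot
import cv2,pickle
s=robot.observe();print(s)
d={}
for n in("scene","side","wrist"):
    c=robot.capture(n);d[n]=c;cv2.imwrite(f"pics/{n}0.png",c["frame"][:,:,::-1])
pickle.dump((s,d),open("cap0.pkl","wb"))
print(d["wrist"]["tool_from_camera"],d["wrist"]["K"])
for n in("scene","side"):print(d[n]["K"],d[n]["R"],d[n]["t"])
E
```

```text
pics
{'time': 0.0, 'q': array([-1.39331350e-01,  2.91254492e-01, -1.54107848e-01,  1.12669921e+00,
        9.46727312e-06,  1.43150045e+00]), 'joint_vel': array([-6.14811640e-04, -5.43466127e-04, -7.39795554e-04, -9.21416546e-05,
        7.88631316e-04,  5.13837083e-05]), 'joint_torque': array([-3.46096487e-03, -5.37150800e+01,  3.31364536e+01,  1.60375424e-02,
       -3.39078597e-04,  1.08972756e-05]), 'position': array([5.24601139e-01, 4.61888427e-05, 2.52752579e-01]), 'eef_rot': array([-5.07956742e-04,  7.07119182e-01,  7.07094097e-01, -3.77093421e-04]), 'contact_force': array([-0.83324854,  0.23598668, -0.43181593]), 'wrist_torque': array([ 3.72356078e-03,  3.41444290e-02, -5.81691688e-05]), 'finger_force': 0.0, 'opening': 0.08541931807854172}
[[ 4.91727651e-04 -9.65683129e-01 -2.59722647e-01  6.57206688e-02]
 [ 9.99999198e-01  7.77901544e-04 -9.99062435e-04  2.53048297e-04]
 [ 1.16681639e-03 -2.59721948e-01  9.65682737e-01 -1.19902533e-01]
 [ 0.00000000e+00  0.00000000e+00  0.00000000e+00  1.00000000e+00]] [[278.12979094   0.         320.89914566]
 [  0.         278.12979094 199.62077523]
 [  0.           0.           1.        ]]
[[379.84168311   0.         317.7571362 ]
 [  0.         379.84168311 195.73642317]
 [  0.           0.           1.        ]] [[-0.8075979   0.58960585 -0.01227109]
 [ 0.36964322  0.48987724 -0.78954682]
 [-0.45951009 -0.64217228 -0.61356763]] [ 0.48188529 -0.08185575  1.11829695]
[[451.4675057    0.         319.18557809]
 [  0.         451.4675057  203.41081577]
 [  0.           0.           1.        ]] [[ 0.71268229 -0.70143027  0.00891756]
 [-0.3649976  -0.3816488  -0.8491884 ]
 [ 0.59904983  0.60194665 -0.52801471]] [-0.40704788  0.2602579   0.7771553 ]
```

View pics/scene0.png

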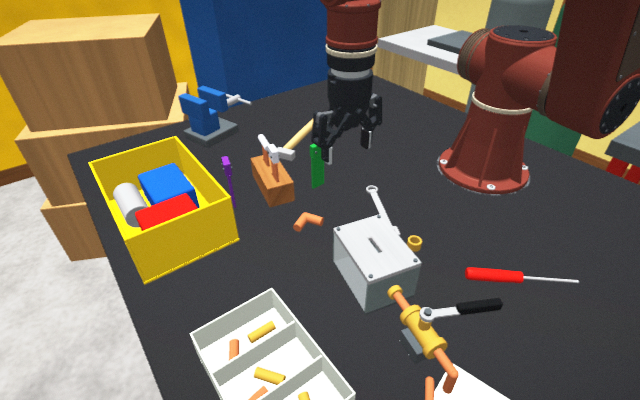

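View pics/side0.png

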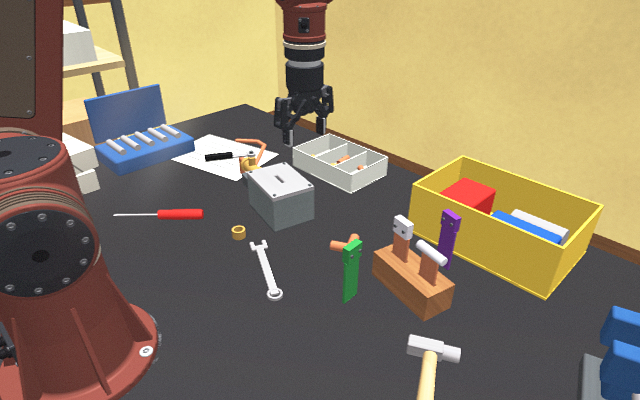

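View pics/wrist0.png

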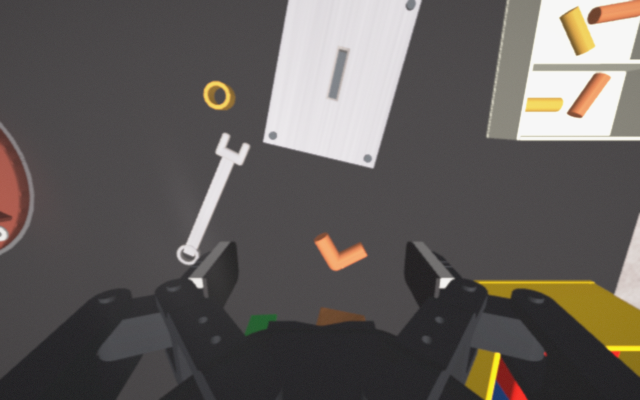

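The scene view shows the gas box (slot near 375,243), the valve (428,313) with its lever out to (490,304), and the rack (272,178). The side view shows a grey block (403,227) and a round cross-bar (432,252) in the rack, with green (351,270) and purple (448,240) look-alikes standing free. The grey block in the rack fits the description. I'll confirm that in an enlarged crop.

```bash
python3 - <<'E'
import cv2,numpy as np
def crop(n,x,y,w,h):
    im=cv2.imread(f"pics/{n}0.png")[y:y+h,x:x+w]
    im=cv2.resize(im,(400,300),interpolation=cv2.INTER_CUBIC)
    f=400/w
    for k in range(0,w,10):
        cv2.line(im,(int(k*f),0),(int(k*f),8 if (x+k)%50 else 20),(0,255,255),1)
    for k in range(0,h,10):
        cv2.line(im,(0,int(k*f)),(8 if (y+k)%50 else 20,int(k*f)),(0,255,255),1)
    return im
a=crop("side",370,200,120,90);b=crop("scene",240,130,100,75);c=crop("scene",390,270,120,90);d=crop("side",190,130,120,90)
cv2.imwrite("pics/m1.png",np.vstack([np.hstack([a,b]),np.hstack([c,d])]))
E
```

```text
(no output)
```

View pics/m1.png

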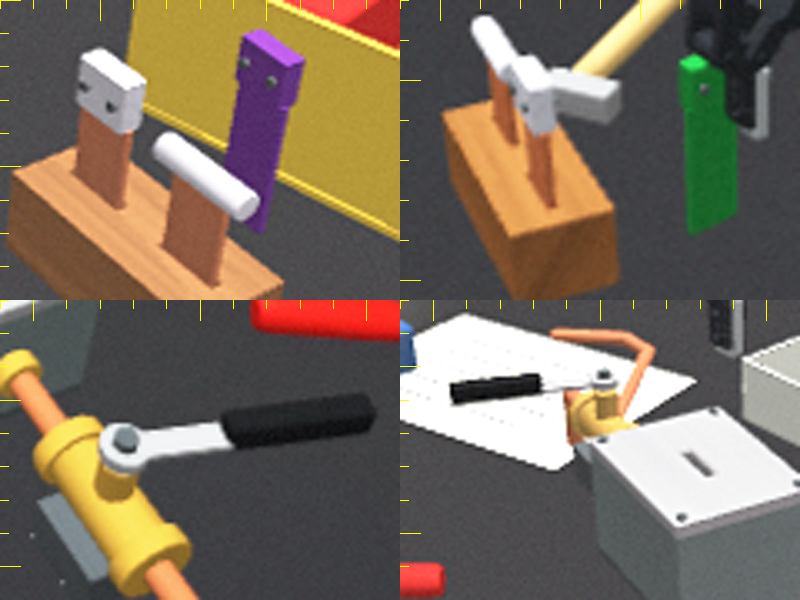

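Top left confirms the wanted coupon: the grey block with two screw holes at side (403,227), in the far-left pocket. The round cross-bar at (432,252) stays. Green and purple are decoys. Next I back-project these pixels.

```bash
cat > h.py <<'E'
import numpy as np,pickle
from scipy.spatial.transform import Rotation as Ro
def rot(q): return Ro.from_quat(q,scalar_first=True).as_matrix()
def camof(c,s=None):
    if "R" in c: return c["K"],c["R"],c["t"]
    T=np.eye(4);T[:3,:3]=rot(s["eef_rot"]);T[:3,3]=s["position"]
    W=np.linalg.inv(T@c["tool_from_camera"]);return c["K"],W[:3,:3],W[:3,3]
def back(cam,uv,z):
    K,R,t=cam;d=R.T@np.linalg.solve(K,[*uv,1]);o=-R.T@t
    return o+d*(z-o[2])/d[2]
def proj(cam,X):
    K,R,t=cam;p=(K@(R@np.atleast_2d(X).T+t[:,None])).T;return p[:,:2]/p[:,2:]
E
python3 - <<'E'
from h import *
np.set_printoptions(precision=4,suppress=True)
s,d=pickle.load(open("cap0.pkl","rb"));C={n:camof(d[n],s) for n in d}
P=lambda n,uv,z,l:print(l,n,back(C[n],uv,z)[:2])
for n,a,b in(("wrist",(345,48),(334,99)),("scene",(368,237),(382,250)),("side",(274.9,175.6),(283.9,182.8))):
    A,B=back(C[n],a,.1),back(C[n],b,.1);v=A-B;print("slot",n,(A+B)/2,np.linalg.norm(v),np.degrees(np.arctan2(v[1],v[0])))
for uv in((264,142),(374,167)):P("wrist",uv,.1,"lid")
for uv in((250,128+30),(293.3,181.8),(269.3,189.3)):P("scene",uv,.06,"rack")
for uv in((373.6,251.6),(454.6,285.5)):P("side",uv,.06,"rack")
P("scene",(427.5,312),.11,"axis");P("scene",(480,306),.1,"sleeve");P("scene",(502,303),.1,"sleeve end")
P("side",(250.6,152.8),.115,"axis");P("side",(219,147),.1,"sleeve")
# block: side view block corners front-face (80,62)(125,90)(122,132)(78,100), right face far (145,78)(140,122)
P("side",(370+100/3.333,200+48/3.333),.149,"top back-left");P("side",(370+145/3.333,200+78/3.333),.149,"top back-right");P("side",(370+123/3.333,200+90/3.333),.149,"top front-right");P("side",(370+80/3.333,200+60/3.333),.149,"top front-left")
P("scene",(240+128/4,130+65/4),.149,"topS centre")
P("side",(370+77/3.333,200+175/3.333),.06,"blade front-left");P("side",(370+124/3.333,200+208/3.333),.06,"blade front-right")
E
```

```text
slot wrist [0.5411 0.1102 0.1   ] 0.04359104051616999 77.82062109532464
slot scene [0.5386 0.1108 0.1   ] 0.04245178042490797 -93.43081991087985
slot side [0.5349 0.1038 0.1   ] 0.04386170092047408 79.84338455219553
lid wrist [0.4696 0.0498]
lid wrist [0.5766 0.0257]
rack scene [ 0.5583 -0.3734]
rack scene [ 0.524  -0.2044]
rack scene [ 0.5894 -0.2138]
rack side [ 0.521  -0.2102]
rack side [ 0.5509 -0.3815]
axis scene [0.584  0.2802]
sleeve scene [0.4997 0.3198]
sleeve end scene [0.4657 0.3377]
axis side [0.5563 0.2458]
sleeve side [0.5336 0.3624]
top back-left side [ 0.5571 -0.2391]
top back-right side [ 0.5504 -0.276 ]
top front-right side [ 0.5314 -0.2744]
top front-left side [ 0.5383 -0.2387]
topS centre scene [ 0.5477 -0.2559]
blade front-left side [ 0.5476 -0.24  ]
blade front-right side [ 0.5424 -0.2792]
```

Fitted values, all consistent with the given sizes:
- **Slot:** about (0.540, 0.110), with box y at 77.5°.
- **Valve axis:** about (0.578, 0.276). The lever direction is about 151°, and shut would be 167°.
- **Coupon:** about (0.547, -0.257), yaw about -10.5°.

I'll hover over the lever first.

Call:
apply_moves(
  plan=[
    [0.045,-0.0035,0,0,0,0,0.0854],
    [0.046,-0.0035,0,0,0,0,0.0854],
    [0.046,-0.0035,0,0,0,0,0.0854],
    [0.046,-0.0035,0,0,0,0,0.0854],
    [0.046,-0.0035,0,0,0,0,0.0854],
    [0.046,-0.0035,0,0,0,0,0.0854],
    [0.045,-0.0035,0,0,0,0,0.0854],
    [0,0,0,0,0,-8.5,0.0854],
    [0,0,0,0,0,-8.5,0.0854],
    [0,0,0,0,0,-8.5,0.0854],
  ],
)

```text
time: 1.15
position: [0.5001, 0.3205, 0.2528]
eef_rot: [-0.0, 0.531, 0.848, -0.0]
contact_force: [0.4, 0.3, -0.2]
opening: 0.0855
finger_force: 0.0
```

Call:
apply_moves(
  plan=[
    [0,0,0,0,0,-8.5,0.0854],
    [0,0,0,0,0,-8.5,0.0854],
    [0,0,0,0,0,-8.5,0.0854],
    [0,0,0,0,0,-8.5,0.0854],
    [0,0,0,0,0,-1.5,0.0854],
    [0,0,0,0,0,0,0.0854],
    [0,0,0,0,0,0,0.0854],
    [0,0,0,0,0,0,0.0854],
    [0,0,0,0,0,0,0.0854],
    [0,0,0,0,0,0,0.0854],
  ],
)

```text
time: 2.15
position: [0.5005, 0.32, 0.2533]
eef_rot: [0.0, 0.251, 0.968, -0.0]
contact_force: [-0.1, -0.4, 0.4]
opening: 0.0856
finger_force: 0.0
```

```bash
cat > snap.py <<'E'
import sys,pickle,cv2
from plant import robot
n,tag=sys.argv[1:3]
s=robot.observe();c=robot.capture(n);pickle.dump((s,{n:c}),open(f"{tag}.pkl","wb"))
cv2.imwrite(f"pics/{tag}.png",c["frame"][:,:,::-1])
print(s["time"],s["position"],s["eef_rot"],s["q"],s["contact_force"])
E
python3 snap.py wrist w1
```

```text
2.15 [0.50049865 0.31999226 0.25331666] [ 8.60198395e-06  2.50721270e-01  9.68059319e-01 -8.62190985e-06] [ 4.45834845e-01  4.23519530e-01  4.21811974e-02  1.18945593e+00
 -2.42703781e-05  9.52685348e-01] [-0.10879318 -0.41290049  0.37349428]
```

View pics/w1.png

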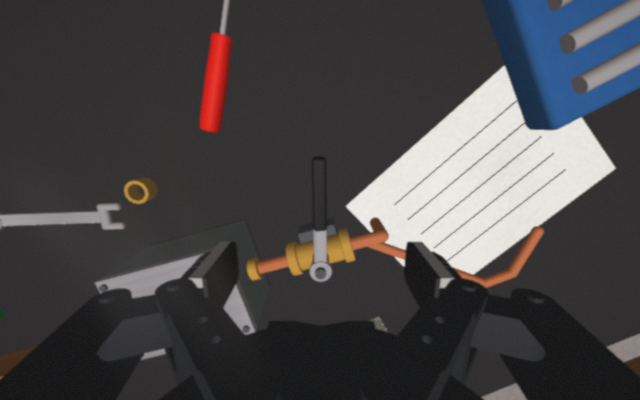

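The wrist view shows the lever with its sleeve from (319,158) to (319,229) and its hub bolt at (320,271). The sleeve is aligned with the tool. Lid corners are at (103,287) and (247,329).

```bash
python3 - <<'E'
from h import *
np.set_printoptions(precision=4,suppress=True)
s,d=pickle.load(open("w1.pkl","rb"));c=camof(d["wrist"],s)
a,b=back(c,(318.8,158),.109),back(c,(319.2,229),.109);ax=back(c,(320.5,271),.115)
v=a-b;print("sleeve",(a+b)/2,np.linalg.norm(v),np.degrees(np.arctan2(v[1],v[0])))
m=(a+b)/2
for z in(.11,.115,.12):
    ax=back(c,(320.5,271),z);v=m-ax;print("axis",z,ax[:2],np.linalg.norm(v[:2]),np.degrees(np.arctan2(v[1],v[0])))
p,q=back(c,(102,286),.1),back(c,(247,330),.1);print(p,q,np.linalg.norm(p-q))
R=rot(s["eef_rot"]);e=R.T@(m-s["position"]);print("tool shift to sleeve",e, "tool x ang",np.degrees(np.arctan2(R[1,0],R[0,0])))
# box yaw from initial wrist: lid edges
s0,d0=pickle.load(open("cap0.pkl","rb"));c0=camof(d0["wrist"],s0)
g=cv2=None
import cv2
im=cv2.cvtColor(d0["wrist"]["frame"],cv2.COLOR_RGB2GRAY)
def edge(img,a,b,n=40,w=8):
    a,b=np.array(a,float),np.array(b,float);t=(b-a)/np.linalg.norm(b-a);nn=np.array([-t[1],t[0]]);P=[]
    for k in np.linspace(.08,.92,n):
        o=a+(b-a)*k;x=[cv2.getRectSubPix(img.astype(np.float32),(1,1),tuple(map(float,o+nn*u)))[0,0] for u in np.arange(-w,w+.1,.5)]
        g=np.abs(np.diff(cv2.GaussianBlur(np.array(x,np.float32)[None],(5,1),1)[0]));i=g.argmax();P.append(o+nn*(-w+.5*i+.25))
    return np.array(P)
for l,x,y in(("front",(264,142),(374,167)),("left",(264,142),(288,2)),("right",(374,167),(420,2))):
    P=np.array([back(c0,p,.1)[:2] for p in edge(im,x,y)])
    vx,vy,x0,y0=cv2.fitLine(P.astype(np.float32),cv2.DIST_HUBER,0,.001,.001).ravel();print(l,np.degrees(np.arctan2(vy,vx)),x0,y0)
E
```

```text
sleeve [0.5    0.3183 0.109 ] 0.07154589984672938 151.19983063311108
axis 0.11 [0.5728 0.2795] 0.08250172660485407 151.98231973929887
axis 0.115 [0.5704 0.2809] 0.07968253615100325 152.0220559725593
axis 0.12 [0.5679 0.2823] 0.07686338683436834 152.06470707118694
[0.4763 0.0559 0.1   ] [0.603 0.165 0.1  ] 0.16718104986560733
tool shift to sleeve [-0.0004 -0.0017  0.1443] tool x ang 150.959605339155
front -13.339549 0.5192835 0.037942257
left 76.7647 0.48298946 0.11266169
right 76.76605 0.5934037 0.10015459
```

Box axes come out at yaw -13.24°, with slot (0.539, 0.110) and valve axis (0.578, 0.276). The lever is at 151.3° with an 89 mm radius, which checks out. The target lever angle is 121.76°. Next: descend and grip.

Call:
apply_moves(
  plan=[
    [0,-0.0017,0.03,0,0,0,0.0854],
    [0,0,0.04,0,0,0,0.0854],
    [0,0,0.04,0,0,0,0.0854],
    [0,0,0.03,0,0,0,0.0854],
    [0,0,0.01,0,0,0,0.0854],
    [0,0,0,0,0,0,0.0854],
    [0,0,0,0,0,0,0.0],
    [0,0,0,0,0,0,0.0],
    [0,0,0,0,0,0,0.0],
    [0,0,0,0,0,0,0.0],
  ],
  grip_force=40,
)

```text
time: 3.2
position: [0.5002, 0.3188, 0.1043]
eef_rot: [0.001, 0.25, 0.968, 0.0]
contact_force: [0.4, -0.3, -0.4]
opening: 0.028
finger_force: 0.0
```

Call:
apply_moves(
  plan=[
    [0,0,0,0,0,0,0.0],
    [0,0,0,0,0,0,0.0],
    [0,0,0,0,0,0,0.0],
    [0,0,0,0,0,0,0.0],
    [0,0,0,0,0,0,0.0],
    [0,0,0,0,0,0,0.0],
    [0,0,0,0,0,0,0.0],
    [0,0,0,0,0,0,0.0],
    [0,0,0,0,0,0,0.0],
    [0,0,0,0,0,0,0.0],
  ],
)

```text
time: 4.2
position: [0.5, 0.3188, 0.1039]
eef_rot: [0.0, 0.25, 0.968, 0.0]
contact_force: [-0.5, 0.4, 5.7]
opening: 0.0134
finger_force: 43.8
```

Call:
apply_moves(
  plan=[
    [-0.0001,0.0047,0,0,0,3,0.0],
    [-0.0001,0.0047,0,0,0,3,0.0],
    [-0.0001,0.0047,0,0,0,3,0.0],
    [-0.0001,0.0047,0,0,0,3,0.0],
    [-0.0001,0.0047,0,0,0,3,0.0],
    [-0.0001,0.0047,0,0,0,3,0.0],
    [-0.0001,0.0047,0,0,0,3,0.0],
    [-0.0001,0.0047,0,0,0,3,0.0],
    [-0.0001,0.0047,0,0,0,3,0.0],
    [-0.0001,0.0035,0,0,0,2.2,0.0],
  ],
)

```text
time: 5.2
position: [0.5312, 0.3518, 0.1039]
eef_rot: [0.0, 0.487, 0.873, 0.0]
contact_force: [-1.8, 0.1, 6.4]
opening: 0.0132
finger_force: 44.0
```

Call:
apply_moves(
  plan=[
    [0,0,0,0,0,0,0.0],
    [0,0,0,0,0,0,0.0],
    [0,0,0,0,0,0,0.0],
    [0,0,0,0,0,0,0.0],
    [0,0,0,0,0,0,0.04],
    [0,0,0,0,0,0,0.04],
    [0,0,0,0,0,0,0.04],
    [0,0,-0.03,0,0,0,0.04],
    [0,0,-0.05,0,0,0,0.04],
    [0,0,-0.05,0,0,0,0.0854],
  ],
)

```text
time: 6.2
position: [0.5301, 0.351, 0.2341]
eef_rot: [-0.001, 0.486, 0.874, -0.001]
contact_force: [1.6, 0.8, 0.4]
opening: 0.0531
finger_force: 0.0
```

```bash
python3 snap.py wrist w2
```

```text
6.2 [0.53010024 0.35100189 0.23405681] [-5.82127846e-04  4.86368102e-01  8.73753341e-01 -9.11000847e-04] [ 4.69972897e-01  5.16875728e-01  1.41569172e-01  1.19765135e+00
 -5.25209245e-05  1.48583013e+00] [1.55845552 0.81968658 0.38395055]
```

View pics/w2.png

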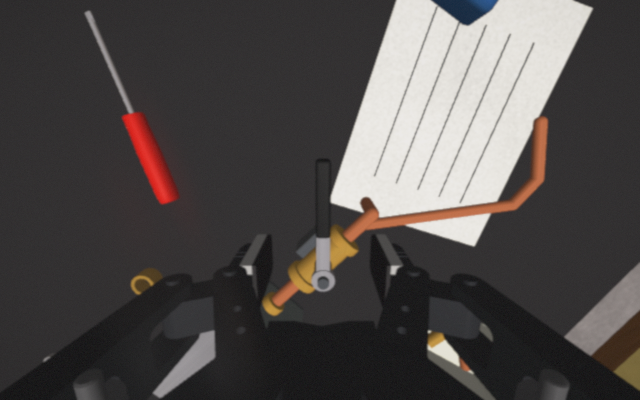

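The lever now lies along the tool axis at 121.8°, with the sleeve at (323,160)–(323,237) and the hub at (323,281). That is half open, and the fingers are clear. Next I move over to the rack.

Call:
apply_moves(
  plan=[
    [-0.0405,-0.0235,-0.002,0,0,0,0.0854],
    [-0.0405,-0.0235,-0.002,0,0,0,0.0854],
    [-0.0405,-0.0235,-0.002,0,0,0,0.0854],
    [-0.0405,-0.0235,-0.002,0,0,0,0.0854],
    [-0.0405,-0.0235,-0.002,0,0,0,0.0854],
    [-0.0405,-0.0235,-0.002,0,0,0,0.0854],
    [-0.0405,-0.0235,-0.002,0,0,0,0.0854],
    [-0.0405,-0.0235,-0.002,0,0,0,0.0854],
    [-0.0405,-0.0235,-0.002,0,0,0,0.0854],
    [-0.0405,-0.0235,-0.002,0,0,0,0.0854],
  ],
)

```text
time: 7.25
position: [0.5442, -0.1185, 0.2534]
eef_rot: [0.0, 0.486, 0.874, 0.0]
contact_force: [1.3, -0.1, 0.2]
opening: 0.0852
finger_force: 0.0
```

Call:
apply_moves(
  plan=[
    [-0.0405,-0.0235,-0.002,0,0,0,0.0854],
    [-0.0405,-0.0235,-0.002,0,0,0,0.0854],
    [-0.0405,-0.0235,-0.002,0,0,0,0.0854],
    [0,0,0,0,0,8.4,0.0854],
    [0,0,0,0,0,8.4,0.0854],
    [0,0,0,0,0,8.4,0.0854],
    [0,0,0,0,0,8.4,0.0854],
    [0,0,0,0,0,8.4,0.0854],
    [0,0,0,0,0,0,0.0854],
    [0,0,0,0,0,0,0.0854],
  ],
)

```text
time: 8.25
position: [0.5485, -0.257, 0.2592]
eef_rot: [-0.0, 0.766, 0.643, -0.0]
contact_force: [-0.4, -0.9, -0.1]
opening: 0.0852
finger_force: 0.0
```

```bash
python3 snap.py wrist w3; python3 - <<'E'
from h import *
s,d=pickle.load(open("w2.pkl","rb"));c=camof(d["wrist"],s)
a,b=back(c,(323,160),.109),back(c,(323,237),.109);v=a-b;m=(a+b)/2-[.578,.2758,0]
print((a+b)/2,np.degrees(np.arctan2(v[1],v[0])),np.degrees(np.arctan2(m[1],m[0])),"target 121.76")
E
```

```text
8.25 [ 0.54853597 -0.25699249  0.25916085] [-1.14474777e-04  7.65773262e-01  6.43110640e-01 -4.80805306e-05] [-5.58764623e-01  4.44405803e-01  9.01439018e-02  1.21678187e+00
 -2.08738231e-05  1.18572110e+00] [-0.40322158 -0.93542472 -0.05990987]
[0.53177524 0.35154166 0.109     ] 121.93612363727686 121.39550669985337 target 121.76
```

View pics/w3.png

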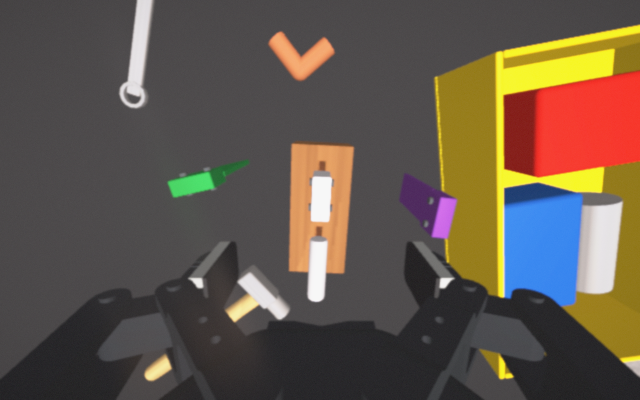

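The wrist view shows the rack with the wanted white block at (320,196), the cross-bar at (317,268), purple at (440,215) and green at (192,185).

```bash
python3 - <<'E'
from h import *
import cv2
np.set_printoptions(precision=4,suppress=True)
s,d=pickle.load(open("w3.pkl","rb"));c=camof(d["wrist"],s);im=d["wrist"]["frame"]
hsv=cv2.cvtColor(im,cv2.COLOR_RGB2HSV)
roi=np.zeros(im.shape[:2],np.uint8);roi[160:230,300:345]=1
m=((hsv[...,1]<40)&(hsv[...,2]>190)).astype(np.uint8)*roi
ct=max(cv2.findContours(m,cv2.RETR_EXTERNAL,cv2.CHAIN_APPROX_NONE)[0],key=cv2.contourArea)
print("bbox",cv2.boundingRect(ct))
W=np.array([back(c,p[0],.149)[:2] for p in ct],np.float32)
r=cv2.minAreaRect(W);B=cv2.boxPoints(r);print("block",r,B)
R=rot(s["eef_rot"]);cx,cy=r[0]
print("tool y ang",np.degrees(np.arctan2(R[1,1],R[0,1])),"shift",R.T@(np.array([cx,cy,.135])-s["position"]))
for l,uv,z in(("rackFL",(291,143),.06),("rackFR",(354,147),.06),("rackBL",(289,271),.06),("rackBR",(344,273),.06)):print(l,back(c,uv,z)[:2])
for l,uv in(("purpleL",(404,175)),("purpleTop",(440,215)),("greenTop",(182,188)),("greenR",(215,178))):
    X=back(c,uv,.13);print(l,R.T@(X-s["position"]))
E
```

```text
bbox (311, 176, 21, 46)
block ((0.5490186214447021, -0.25276461243629456), (0.03998192399740219, 0.016275055706501007), 77.2487564086914) [[ 0.5367 -0.2705]
 [ 0.5525 -0.2741]
 [ 0.5614 -0.2351]
 [ 0.5455 -0.2315]]
tool y ang -9.951668556652722 shift [ 0.0042 -0.0002  0.1242]
rackFL [ 0.5231 -0.2059]
rackFR [ 0.5924 -0.2225]
rackBL [ 0.4885 -0.3627]
rackBR [ 0.5573 -0.3776]
purpleL [0.0219 0.0752 0.1291]
purpleTop [-0.0162  0.112   0.1291]
greenTop [ 0.0097 -0.1275  0.1292]
greenR [ 0.019  -0.0963  0.1292]
```

The block fit is 40.0 × 16.3 mm at yaw -12.75°, consistent with the rack. I'll correct the yaw by 2.8°, descend and grip.

Call:
apply_moves(
  plan=[
    [0.0042,-0.0002,0,0,0,2.8,0.0854],
    [0,0,0.03,0,0,0,0.0854],
    [0,0,0.04,0,0,0,0.0854],
    [0,0,0.035,0,0,0,0.0854],
    [0,0,0.019,0,0,0,0.0854],
    [0,0,0,0,0,0,0.0854],
    [0,0,0,0,0,0,0.0],
    [0,0,0,0,0,0,0.0],
    [0,0,0,0,0,0,0.0],
    [0,0,0,0,0,0,0.0],
  ],
  grip_force=60,
)

```text
time: 9.3
position: [0.5497, -0.2532, 0.1363]
eef_rot: [0.001, 0.783, 0.623, 0.0]
contact_force: [-0.3, -0.7, -0.2]
opening: 0.0279
finger_force: 0.0
```

Call:
apply_moves(
  plan=[
    [0,0,0,0,0,0,0.0],
    [0,0,0,0,0,0,0.0],
    [0,0,0,0,0,0,0.0],
    [0,0,0,0,0,0,0.0],
    [0,0,0,0,0,0,0.0],
    [0,0,0,0,0,0,0.0],
    [0,0,0,0,0,0,0.0],
    [0,0,0,0,0,0,0.0],
    [0,0,0,0,0,0,0.0],
    [0,0,0,0,0,0,0.0],
  ],
)

```text
time: 10.3
position: [0.5493, -0.253, 0.1361]
eef_rot: [0.0, 0.783, 0.623, 0.0]
contact_force: [-0.4, 0.4, 5.6]
opening: 0.0152
finger_force: 58.7
```

Call:
apply_moves(
  plan=[
    [0,0,-0.005,0,0,0,0.0],
    [0,0,-0.01,0,0,0,0.0],
    [0,0,-0.015,0,0,0,0.0],
    [0,0,-0.02,0,0,0,0.0],
    [0,0,-0.02,0,0,0,0.0],
    [0,0,-0.02,0,0,0,0.0],
    [0,0,-0.02,0,0,0,0.0],
    [0,0,-0.02,0,0,0,0.0],
    [0,0,-0.015,0,0,0,0.0],
    [0,0,-0.005,0,0,0,0.0],
  ],
)

```text
time: 11.3
position: [0.5496, -0.2531, 0.2875]
eef_rot: [0.001, 0.783, 0.623, 0.0]
contact_force: [0.5, -0.1, -2.9]
opening: 0.0152
finger_force: 58.8
```

```bash
python3 - <<'E'
from plant import robot
from h import *
s=robot.observe();R=rot(s["eef_rot"]);print(s["time"],s["position"],s["contact_force"],s["wrist_torque"],s["opening"],np.degrees(np.arctan2(R[1,1],R[0,1])))
print(R.T@(np.array([.539,.1103,.286])-s["position"]))
E
```

```text
11.3 [ 0.54962452 -0.25311993  0.28747   ] [ 0.47486789 -0.09760882 -2.91108141] [ 0.00375401 -0.01127554 -0.00956753] 0.015156452726606361 -12.995879175259681
[ 0.35172305 -0.0920819   0.00095054]
```

Coupon held, with about 2.9 N of weight showing. Next I move over the slot.

Call:
apply_moves(
  plan=[
    [0.02,-0.0052,0,0,0,0,0],
    [0.035,-0.0092,0,0,0,0,0],
    [0.04,-0.0105,0,0,0,0,0],
    [0.04,-0.0105,0,0,0,0,0],
    [0.04,-0.0105,0,0,0,0,0],
    [0.04,-0.0105,0,0,0,0,0],
    [0.04,-0.0105,0,0,0,0,0],
    [0.04,-0.0105,0,0,0,0,0],
    [0.035,-0.0092,0,0,0,0,0],
    [0.0217,-0.0055,0,0,0,0.2,0],
  ],
)

```text
time: 12.3
position: [0.5371, 0.1137, 0.2847]
eef_rot: [-0.001, 0.783, 0.622, -0.0]
contact_force: [0.1, -1.0, -3.1]
opening: 0.0152
finger_force: 58.8
```

Call:
apply_moves(
  plan=[
    [0,0,0,0,0,0,0],
    [0,0,0.01,0,0,0,0],
    [0,0,0.015,0,0,0,0],
    [0,0,0.012,0,0,0,0],
    [0,0,0.005,0,0,0,0],
    [0,0,0,0,0,0,0],
    [0,0,0,0,0,0,0],
    [0,0,0,0,0,0,0],
    [0,0,0,0,0,0,0],
    [0,0,0,0,0,0,0],
  ],
)

```text
time: 13.3
position: [0.5387, 0.1106, 0.2436]
eef_rot: [0.0, 0.784, 0.621, 0.0]
contact_force: [-0.1, -0.6, -3.4]
opening: 0.0155
finger_force: 58.7
```

```bash
python3 snap.py scene s4; python3 snap.py side d4; python3 - <<'E'
import cv2,numpy as np
def crop(n,x,y,w,h):
    im=cv2.imread(f"pics/{n}.png")[y:y+h,x:x+w];f=400/w
    im=cv2.resize(im,(400,600),interpolation=cv2.INTER_CUBIC)
    for k in range(0,w,5): cv2.line(im,(int(k*f),0),(int(k*f),8 if (x+k)%10 else 20),(0,255,255),1)
    for k in range(0,h,5): cv2.line(im,(0,int(k*f)),(8 if (y+k)%10 else 20,int(k*f)),(0,255,255),1)
    return im
cv2.imwrite("pics/m4.png",np.hstack([crop("s4",340,160,80,120),crop("d4",240,90,80,120)]))
E
```

```text
13.3 [0.53872743 0.11057224 0.24364611] [1.60234020e-04 7.83702247e-01 6.21136610e-01 2.72884188e-04] [ 6.94643249e-02  3.42991796e-01 -1.04732635e-01  1.12244054e+00
  4.41298917e-05  1.87067255e+00] [-0.12888483 -0.58462983 -3.4090391 ]
13.35 [0.53866163 0.11057301 0.24355896] [1.43755037e-04 7.83697507e-01 6.21142630e-01 1.75763030e-04] [ 6.95198901e-02  3.43067342e-01 -1.04855689e-01  1.12242080e+00
 -3.84980758e-05  1.87071277e+00] [ 3.07835368e-01 -6.40996056e-04 -3.61508244e+00]
```

View pics/m4.png

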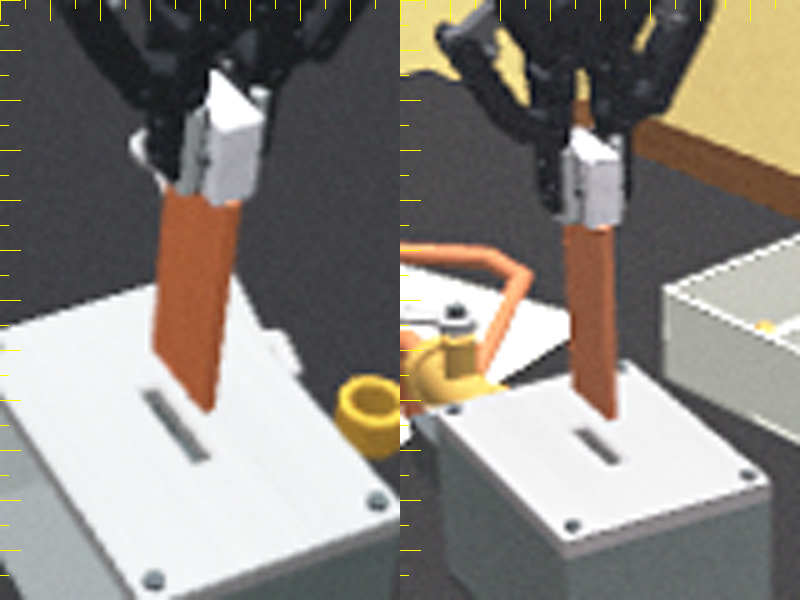

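Both views show the blade hanging just above and aligned with the slot. Scene has the blade end at crop (155,350)–(213,410) over the slot at (150,392)–(200,460). Side has the blade end at (572,390)–(617,420) over the slot at (578,430)–(615,463). I'll compare these with projected models.

```bash
python3 - <<'E'
from h import *
np.set_printoptions(precision=1,suppress=True)
O={"s4":("scene",340,160),"d4":("side",240,90)}
y=np.radians(-13.24);B=np.array([[np.cos(y),-np.sin(y)],[np.sin(y),np.cos(y)]])
for t in O:
    n,x0,y0=O[t];s,d=pickle.load(open(t+".pkl","rb"));c=camof(d[n],s);R=rot(s["eef_rot"])
    tp=s["position"]+R[:,2]*.1205
    print(t,"tip",tp)
    bl=np.array([tp+R[:,1]*a*.003+R[:,0]*b*.02 for a,b in((-1,-1),(1,-1),(1,1),(-1,1))])
    sl=np.array([[*(B@[a*e,b*f]+[.539,.1103]),.1] for e,f in((.004,.021),(.006,.023)) for a,b in((-1,-1),(1,-1),(1,1),(-1,1))])
    lid=np.array([[*(B@[a*.055,b*.075]+[.539,.1103]),.1] for a,b in((-1,-1),(1,-1),(1,1),(-1,1))])
    f=lambda X:(proj(c,X)-[x0,y0])*5+([400,0] if n=="side" else [0,0])
    print("blade\n",f(bl),"\nslot\n",f(sl),"\nlid\n",f(lid))
E
```

```text
s4 tip [0.5 0.1 0.1]
blade
 [[159.4 338.6]
 [145.9 342.8]
 [198.3 409.8]
 [212.2 405.2]] 
slot
 [[155.2 379.1]
 [137.5 384.8]
 [191.  455.6]
 [209.3 449.5]
 [157.2 374.5]
 [130.6 382.9]
 [189.1 460.6]
 [216.6 451.4]] 
lid
 [[198.1 264.8]
 [-36.5 335.1]
 [141.9 600.6]
 [404.8 506.8]]
d4 tip [0.5 0.1 0.1]
blade
 [[605.2 414.9]
 [616.3 412. ]
 [578.9 379.2]
 [568.  382. ]] 
slot
 [[606.8 458.2]
 [621.4 454.2]
 [582.5 419.1]
 [568.2 422.9]
 [605.  461. ]
 [627.  454.9]
 [584.3 416.5]
 [562.8 422.2]] 
lid
 [[561.6 535.2]
 [768.  475.2]
 [623.  354.3]
 [430.  403.4]]
```

```bash
cat > rel.py <<'E'
from h import *
import cv2,sys
from scipy.optimize import least_squares,minimize
np.set_printoptions(precision=2,suppress=True)
y=np.radians(-13.24);B=np.array([[np.cos(y),-np.sin(y)],[np.sin(y),np.cos(y)]]);S0=np.array([.539,.1103])
F=8
def ren(poly,x0,y0,w,h):
    m=np.zeros((h*F,w*F),np.float32);cv2.fillPoly(m,[np.round(((poly-[x0,y0])+.5)*F-.5).astype(np.int32)],1)
    return cv2.resize(m,(w,h),interpolation=cv2.INTER_AREA)
A=[];b=[]
for n,t in(("scene",sys.argv[1]),("side",sys.argv[2])):
    s,d=pickle.load(open(t+".pkl","rb"));c=camof(d[n],s);R=rot(s["eef_rot"]);im=cv2.GaussianBlur(d[n]["frame"],(0,0),.3).astype(np.float32)
    tp=s["position"]+R[:,2]*.1205
    bl=np.array([tp-R[:,2]*k+R[:,1]*p*.003+R[:,0]*q*.02 for k in(0,.07) for p in(-1,1) for q in(-1,1)])
    hb=cv2.convexHull(proj(c,bl).astype(np.float32))[:,0]
    sl=proj(c,np.array([[*(B@[p*.004,q*.021]+S0),.099] for p,q in((-1,-1),(1,-1),(1,1),(-1,1))]))
    # blade: orange-ness, bottom 45% rows of hull
    o=np.clip((im[...,0]-im[...,2])/(100),0,1)
    lo=proj(c,tp)[0];hi=proj(c,tp-R[:,2]*.04)[0]
    def fit(img,poly,x0,y0,w,h,yc):
        I=img[y0:y0+h,x0:x0+w]
        f=lambda p:np.sum((ren(poly+p[:2],x0,y0,w,h)*p[2]-I)**2)
        best=min(((f((dx,dy,.9)),dx,dy) for dx in np.arange(-3,3.1,.5) for dy in np.arange(-3,3.1,.5)))
        r=minimize(f,[best[1],best[2],.9],method="Nelder-Mead",options=dict(initial_simplex=[[best[1],best[2],.9],[best[1]+.4,best[2],.9],[best[1],best[2]+.4,.9],[best[1],best[2],.7]],xatol=.005));return r.x,r.fun
    x0,y0=int(lo[0])-18,int(hi[1]);pb,eb=fit(o,hb,x0,y0,36,int(lo[1]-hi[1])+14,0)
    g=im.mean(2);sc=sl.mean(0);x0,y0=int(sc[0])-13,int(sc[1])-7
    lid=np.percentile(g[y0:y0+20,x0:x0+26],75);dk=np.clip((lid-g)/100,0,1);dk[o>.3]=0
    ps,es=fit(dk,sl,x0,y0,26,20,0)
    print(n,"blade",pb,eb,"slot",ps,es)
    e=pb[:2]-ps[:2]; k=5e-4   # blade relative to slot in image, beyond nominal
    J=np.array([(proj(c,tp+np.array(v)*k)[0]-proj(c,tp)[0])/k for v in((1,0,0),(0,1,0),(0,0,1))]).T
    A.append(J);b.append(e)
x,res,_,_=np.linalg.lstsq(np.vstack(A),np.hstack(b),rcond=None)
print("tip vs model, mm",x*1e3,"resid px",np.vstack(A)@x-np.hstack(b))
d2=x[:2]+tp[:2]-S0;print("tip minus slot world mm",d2*1e3,"box axes",B.T@d2*1e3)
print("tool shift to correct",(R.T@np.array([-d2[0],-d2[1],0]))*1e3,"yaw tool y",np.degrees(np.arctan2(R[1,1],R[0,1])))
E
python3 rel.py s4 d4
```

```text
scene blade [ 0.1  -0.12  0.96] 4.188606614540162 slot [-0.04  0.93  0.99] 2.268026791243328
side blade [0.06 0.53 0.78] 10.788256721310844 slot [-0.01  0.64  1.03] 1.1652228100585513
tip vs model, mm [-1.13 -1.21  1.18] resid px [-0.09  0.   -0.12 -0.01]
tip minus slot world mm [-1.41 -0.94] box axes [-1.16 -1.24]
tool shift to correct [1.24 1.16 0.  ] yaw tool y -13.200752009942613
```

Relative to the slot, the tip is about (-1.2, -1.2) mm off. I'll apply about 1.1 mm each way and lower gently to just past the chamfer.

Call:
apply_moves(
  plan=[
    [0.0011,0.0011,0,0,0,0,0],
    [0,0,0.003,0,0,0,0],
    [0,0,0.005,0,0,0,0],
    [0,0,0.005,0,0,0,0],
    [0,0,0.005,0,0,0,0],
    [0,0,0.002,0,0,0,0],
    [0,0,0.002,0,0,0,0],
    [0,0,0.002,0,0,0,0],
    [0,0,0.001,0,0,0,0],
    [0,0,0,0,0,0,0],
  ],
)

```text
time: 14.4
position: [0.5398, 0.1114, 0.2182]
eef_rot: [-0.0, 0.784, 0.621, -0.0]
contact_force: [0.2, 0.0, -2.4]
opening: 0.0149
finger_force: 58.9
```

Call:
apply_moves(
  plan=[
    [0,0,0.001,0,0,0,0],
    [0,0,0.001,0,0,0,0],
    [0,0,0.001,0,0,0,0],
    [0,0,0.001,0,0,0,0],
    [0,0,0,0,0,0,0],
    [0,0,0,0,0,0,0],
    [0,0,0,0,0,0,0],
    [0,0,0,0,0,0,0],
    [0,0,0,0,0,0,0],
    [0,0,0,0,0,0,0],
  ],
)

```text
time: 15.4
position: [0.5399, 0.1114, 0.2143]
eef_rot: [0.0, 0.784, 0.621, 0.0]
contact_force: [0.6, 0.2, -3.6]
opening: 0.0154
finger_force: 58.9
```

Tip is about 6 mm below the mouth with no contact force. Continuing slowly.

Call:
apply_moves(
  plan=[
    [0,0,0.001,0,0,0,0],
    [0,0,0.001,0,0,0,0],
    [0,0,0.001,0,0,0,0],
    [0,0,0.001,0,0,0,0],
    [0,0,0.001,0,0,0,0],
    [0,0,0.001,0,0,0,0],
    [0,0,0.001,0,0,0,0],
    [0,0,0.001,0,0,0,0],
    [0,0,0,0,0,0,0],
    [0,0,0,0,0,0,0],
  ],
)

```text
time: 16.4
position: [0.5399, 0.1114, 0.2063]
eef_rot: [0.0, 0.784, 0.621, -0.0]
contact_force: [0.1, -0.2, -4.1]
opening: 0.0155
finger_force: 58.9
```

```bash
python3 - <<'E'
from plant import robot
s=robot.observe();print(s["position"],s["contact_force"],s["wrist_torque"])
E
```

```text
[0.53985402 0.11136519 0.20630113] [ 0.07742481 -0.21190834 -4.09251251] [ 0.01666257  0.00099568 -0.05407988]
```

Call:
apply_moves(
  plan=[
    [0,0,0.002,0,0,0,0],
    [0,0,0.003,0,0,0,0],
    [0,0,0.003,0,0,0,0],
    [0,0,0.003,0,0,0,0],
    [0,0,0.003,0,0,0,0],
    [0,0,0.003,0,0,0,0],
    [0,0,0.003,0,0,0,0],
    [0,0,0.002,0,0,0,0],
    [0,0,0.001,0,0,0,0],
    [0,0,0,0,0,0,0],
  ],
)

```text
time: 17.4
position: [0.5398, 0.1114, 0.1832]
eef_rot: [-0.0, 0.784, 0.621, -0.0]
contact_force: [0.0, -0.4, -3.7]
opening: 0.0153
finger_force: 58.9
```

Call:
apply_moves(
  plan=[
    [0,0,0.002,0,0,0,0],
    [0,0,0.003,0,0,0,0],
    [0,0,0.003,0,0,0,0],
    [0,0,0.003,0,0,0,0],
    [0,0,0.001,0,0,0,0],
    [0,0,0.0005,0,0,0,0],
    [0,0,0,0,0,0,0],
    [0,0,0,0,0,0,0],
    [0,0,0,0,0,0,0],
    [0,0,0,0,0,0,0],
  ],
)

```text
time: 18.4
position: [0.5399, 0.1114, 0.1709]
eef_rot: [0.0, 0.784, 0.621, 0.0]
contact_force: [0.1, 0.6, -2.9]
opening: 0.0155
finger_force: 58.9
```

```bash
python3 snap.py scene s5; python3 snap.py side d5; python3 - <<'E'
import cv2,numpy as np
from plant import robot
s=robot.observe();print(s["position"],s["contact_force"],s["wrist_torque"],abs(s["joint_vel"]).max())
def crop(n,x,y,w,h):return cv2.resize(cv2.imread(f"pics/{n}.png")[y:y+h,x:x+w],(400,400),interpolation=cv2.INTER_CUBIC)
cv2.imwrite("pics/m5.png",np.hstack([crop("s5",330,160,180,180),crop("d5",190,60,140,140)]))
E
```

```text
18.4 [0.5398842  0.11138768 0.17088885] [3.42220447e-05 7.83697609e-01 6.21142539e-01 4.54611209e-05] [ 7.08335428e-02  3.98672169e-01 -2.21709478e-01  9.50300995e-01
 -5.22283905e-06  1.87202670e+00] [ 0.11597683  0.62293487 -2.90559234]
18.45 [0.53988685 0.11137687 0.17087583] [4.22445694e-05 7.83696026e-01 6.21144535e-01 5.47577702e-05] [ 7.08149753e-02  3.98666523e-01 -2.21755679e-01  9.50236037e-01
 -7.97937537e-06  1.87200304e+00] [-0.05859023 -0.36671774 -3.50013418]
[0.5399054  0.11136594 0.17086497] [-0.27514348  0.72734408 -4.30024465] [ 0.01249053 -0.04649873  0.03566523] 0.0009547115882058074
```

View pics/m5.png

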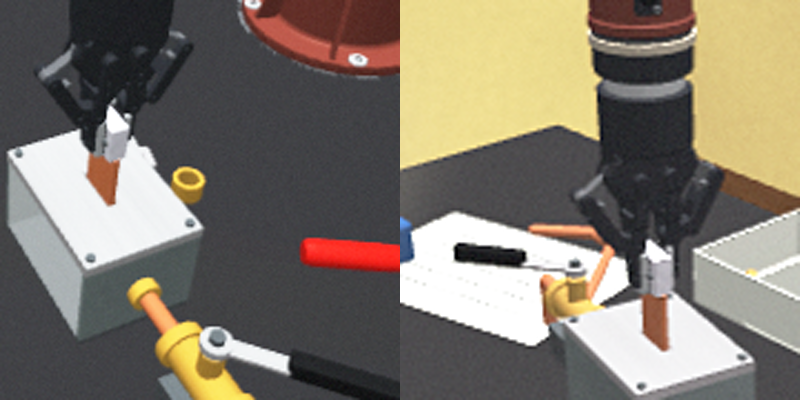

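The blade stands upright in the slot, with its lower end about 50 mm inside and the block held about 50 mm clear above the lid. The only force is the coupon's weight, the arm is at rest and the valve lever is at 45°. Handing in.

```bash
python3 -c "
from plant import robot
print(robot.hand_in())"
```

```text
the job is handed in; nothing more can be done
None
```

I turned the valve to about 45° and let go of it, then lowered the block-holder coupon about 50 mm into the slot, where the gripper still holds it at rest with no side load. The job was handed in at about 18.5 s; no verdict came back.

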